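Hold a snap ring spread at the groove of a gear axle

ROBOT

A 6-joint arm with a two-finger parallel gripper is mounted at the origin on a cart in front of the work surface, level with it; the furniture and walls round the work are solid. World frame = base frame: x ahead of the robot, y to its left, z up, the work surface at z = 0. Lengths are in m, angles in rad, forces in N, time in s.
With the tool pointing down it reaches from about 0.25 to 0.85 m from the base axis. Payload 12.5 kg.
Tool frame: the origin (TCP) lies at the very end of the fingers, on their centre line; the grasp point (between the pads) lies 19 mm behind it; z points along the fingers, y is the line along which they close (so a half turn about z gives the same grasp; the last joint's range is limited). The gripper opens to 93 mm and grips with 3 to 60 N. Pads are 15 mm wide; open, the fingers measure 128 mm over their backs; the gripper's body (75 mm by 188 mm) begins 65 mm behind the grasp point.
Start: joints at [-1.312, 0.351, 1.652, -0, 1.139, -0.085], TCP at [0.185, -0.518, 0.219] pointing down, gripper open.
Joint ranges: [-2.75, 2.75], [-0.79, 2.1], [0.01, 2.65], [-1.57, 4.71], [0.07, 3.14], [-2.87, 2.87]. Speed limits (rad/s): [2.22, 2.22, 2.79, 3.14, 3.14, 3.14].

INTERFACE

Orientations are given as a unit quaternion [x, y, z, w].
In Python, from plant import bot, get_image, get_calibration gives the robot as it stands. The module is installed in compiled form; this text tells all that it offers.
- The arm moves only by the tool play_rows, never from a script. Its argument "moves" is a list that holds one entry, the list of rows, each a list of 4 numbers: the shift along the tool's x, y, z in cm, then the turn about the tool's z in rad. In form: [[[tx, ty, tz, twist], ...]]. A call has 1 to 12 rows; each row is the pose to reach, as a shift and turn from the pose commanded when the call began, along the tool's axes at that moment; what a row does not reach only later rows make up. A row lasts 1/8 s, in which the tool goes at most 62.5 mm and 10.7 degrees, less where a joint would pass 70% of its speed; a pose out of reach is approached as far as the arm can. A call with a gripper value outside its range is refused whole. "grip" is the finger opening in cm, from 0 to 9.3, set as the call begins (left out, the last holds). The fingers move at their own pace and stop on an object; "grip_force" is the grip in N (left out, the last holds). Time passes only in rows, so rows that repeat a pose let the fingers close. It gives the time, the measured TCP pose, the force, the opening and the grip force at its end, in the units of the state.
- bot.state(): the state, without advancing time (a new reading comes with each control period).
- get_image(name): name is "side" or "top"; returns the picture (420x560x3 uint8, red, green, blue); there is no depth.
- get_calibration(name): a dict with "K" (3x3 intrinsics, pixels), "origin" and "attitude" of the camera in the world. Camera axes: x right, y down, z forward; pixel columns grow to the right and rows downward; lengths in m; the calibration is good to about 2 mm. A picture is of the moment at which its call begins. get_calibration takes no time and is no camera call.
- bot.close_job(): hands the job in; it is judged then, once.
The state is a dict: "time": time; "joint_positions": joint angles; "qd": joint speeds; "joint_efforts": joint torques, N m; "ee_pos": TCP position; "tool_rot": TCP orientation; "wrist_force": force on the tool from outside, world axes, zero at the start; "ft_torque": the same for the moment, N m; "opening": opening from 0.0 (shut) to 1.0 (fully open); "finger_force": force on a finger pad.
Only numpy, scipy, OpenCV 4.12 (cv2) and the standard library are available. Lean on these libraries where they do the work, as an engineer would, in place of code of your own. Each camera call takes 0.05 s, during which the arm holds its last target. There are 200 camera calls.

TASK

The brass gear on the drive unit still needs its snap ring: take the red-handled snap-ring pliers out of the orange rack without spreading them yet, put their closed tips down into the gap of the black ring on its stand, and squeeze the handles to their stop so that the ring opens. Keep it open all the way, slide it down over the top of the steel axle to the groove just above the gear's hub, and finish there still squeezing: the ring level, spread and centred round the groove, carried by the pliers alone without leaning on the drive unit. Touch the ring only with the pliers and leave the other things on the bench where they are.

Things in the scene. Friction and masses are not known exactly. Their poses are not given: they have to be found in the camera images.
- pliers: steel snap-ring pliers with red grip sleeves, loose, 150 g, 141 mm long, standing tips down in the rack. Origin: midway between the tips, at their lower end; z up along the pliers, y the line along which handles close and tips spread; unchanged by a half turn about z. A block 44 (y) x 12 x 20 mm at z = 65 to 85 mm carries the two halves, which pivot at z = 75 mm. Squeezing the handles SPREADS the tips
- pliers_grip (a point): point midway between the grip sleeves, 122 mm above the pliers' origin: where to take them. Sleeves 18 mm wide (x), z = 105 to 140 mm. At rest they slant apart upward: outside 46 mm at this height, 53 mm at the top ends, where flat fingers meet first; a spring pushes each out with 7 N, so fingers 50 mm apart hold the pliers with the tips nearly shut. At the stop the outsides are parallel, 30 mm apart
- pliers_tips (a point): point midway between the tips at the mid-height of their grooves, 4.5 mm above the pliers' origin. Each tip is a blade 5 mm wide (x) with a V-mouthed groove 3.4 mm high for the ring's lug in its outer face, between a bevelled lip below (7 mm wide, 2.8 mm high) and a bevelled shoulder above (16 mm wide), 1.6 mm proud. Over the lips: 15.5 mm at rest, 41 mm at the stop; over the groove floors at the stop 37.6 mm. The groove keeps its height while spreading
- pliers_left (a joint): turn of one plier half: 0 at rest (tips closed), 0.175 at the stop (tips spread); each tip moves out 7 mm for every 0.1. At the stop the handles need about 16 N with the ring on the tips
- pliers_right (a joint): turn of the other plier half, geared to the first: 0 at rest, 0.175 at the stop
- rack: orange printed block, fixed, 54 x 80 x 71 mm, an upright trough open at the top, 18 mm wide (x). The pliers stand in it, their block resting on two ledges 38 mm apart (y) at its top, their origin 6 mm above the bench, pliers' y along the rack's y. Origin: centre of its underside. The pliers come out straight up; lift them 70 mm to be clear; spread tips would catch under the ledges
- ring: black steel snap ring, loose, 24 g, 3 mm thick, 28 mm inside and 37 mm outside diameter at rest, with a gap on its -x side between two long lugs. Origin: centre of the ring on its underside; z up. The lugs reach from x = -7 to -28 mm; the gap is 22 mm wide (y) at x = -20 mm, y = 0, where the middle of the plier tips belongs. Spreading takes about 4 N a lug. At the pliers' stop the lugs' inner faces are parallel
- ring_eye (a point): centre of the opening of the SPREAD ring: in the ring's frame at x = -2.6 mm, y = 0, half thickness; 17.4 mm from the middle of the plier tips when those were put at x = -20 mm. With it over the axle's centre the spread ring clears the axle by about 1.2 mm all round; the closed ring does not pass
- ring_left (a joint): bend of one arm of the ring: 0 at rest, about 0.23 when fully spread by the pliers
- ring_right (a joint): bend of the other arm: 0 at rest, about 0.23 when fully spread by the pliers
- ring_stand: orange printed block, fixed, 51 (x) x 54 (y) x 24 mm on a thin base. The ring lies on its top, round a boss 25 mm across and 2.6 mm high. A slot 10 mm wide and 17 mm deep crosses it along y at x = -15 to -25 mm, under the ring's lugs: the plier tips go down into it through the ring's gap and spread along it. Origin: under the boss's centre, on the underside
- drive_unit: gearbox with a side motor (+x, to 105 mm) and a brass gear on an upright steel axle stub, fixed. Base 96 x 96 mm, housing 34 mm high. Origin: on the axle's line, on the underside. Gear 67 mm across, top at z = 46.5 mm; its hub 38 mm across, top 61 mm; groove 27 mm across, 61 to 65 mm; axle 30 mm across, 65 to 79 mm, chamfered to 25 mm at its top, 81.5 mm
- groove (a point): centre of the groove on the axle's line, at mid-height, 63 mm above the bench; the axle's top is 18.5 mm above it
- screw_jar: small clear jar of screws with a red lid, 41 mm across, 34 mm high, a bystander. Origin: centre of its underside
- flux_tin: round white tin, 49 mm across, 18 mm high, a bystander. Origin: centre of its underside
- side_cutter: side cutter with teal grips, 131 mm long, lying flat, a bystander. Origin: under its middle
Not all that is in view belongs to the job. What is shaped like the ring_stand but turquoise is not meant.

How it is judged:
By the outcome, as a careful person would: the job done as asked, in the order asked, and still so for the second after the job is handed in, while the arm keeps its last pose, push and grip.
It also fails if it takes over 61 s, if anything falls off the work surface, if the arm or the gripper's body presses on something with over 40 N, if the wrist force passes 120 N, or if a joint passes its speed limit or range.

## Working session

There is one attempt and no reset: what is moved stays moved. The work goes in short steps, Python scripts to look and compute and a tool call to move; the robot and the scene stay as the last step left them, time stands still between calls to the robot, and variables do not carry over. Pictures are saved under pics/ and viewed, at most 10 in all, crops included, and the job is handed in when it is done.

Besides the shell and the picture viewer there is one more tool, called after "Emit:" by a JSON object that holds its "method" and its "body". play_rows: Moves the arm, as the interface text tells. Its arguments: {"type":"object","properties":{"moves":{"type":"array","items":{"type":"array","items":{"type":"array","items":{"type":"number"}}}},"grip":{"type":"number"},"grip_force":{"type":"number"}},"required":["moves"]}

```bash
mkdir -p pics
python3 - <<'E'
from plant import bot,get_image,get_calibration
import cv2
for n in("top","side"):
    cv2.imwrite(f"pics/{n}0.png",get_image(n)[:,:,::-1]); print(n,get_calibration(n))
s=bot.state();print(s)
E
```

```text
top {'K': array([[495.86587814,   0.        , 281.32886976],
       [  0.        , 495.86587814, 213.01376667],
       [  0.        ,   0.        ,   1.        ]]), 'origin': array([0.46419133, 0.09722246, 0.96818159]), 'attitude': array([-0.70430775,  0.7082684 , -0.03385778,  0.03406037])}
side {'K': array([[412.51282934,   0.        , 279.62425134],
       [  0.        , 412.51282934, 209.12279891],
       [  0.        ,   0.        ,   1.        ]]), 'origin': array([0.20310298, 0.76103277, 0.50788247]), 'attitude': array([-0.19077961,  0.83806798, -0.4997177 ,  0.10736588])}
{'time': 0.1, 'joint_positions': array([-1.31160887e+00,  3.51195627e-01,  1.65232610e+00,  1.26678356e-05,
        1.13909419e+00, -8.46270619e-02]), 'qd': array([ 0.00391561, -0.00149282, -0.00128327,  0.00112009,  0.00055631,
        0.0007319 ]), 'joint_efforts': array([ 6.36897221e-04, -4.98027885e+01, -2.85705167e+01,  7.00352225e-02,
        2.39247089e-02, -3.89978584e-05]), 'ee_pos': array([ 0.1853321 , -0.51752247,  0.21816091]), 'tool_rot': array([ 9.85260624e-01,  1.71059171e-01, -3.88689430e-05, -5.10183960e-04]), 'wrist_force': array([-0.16324041, -0.05250903, -0.03382344]), 'ft_torque': array([ 0.01326782, -0.00577992,  0.04513326]), 'finger_force': 0.0, 'opening': 1.000601901883645}
```

View pics/top0.png

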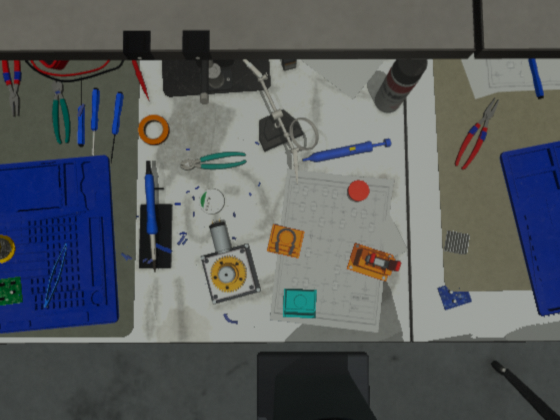

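View pics/side0.png

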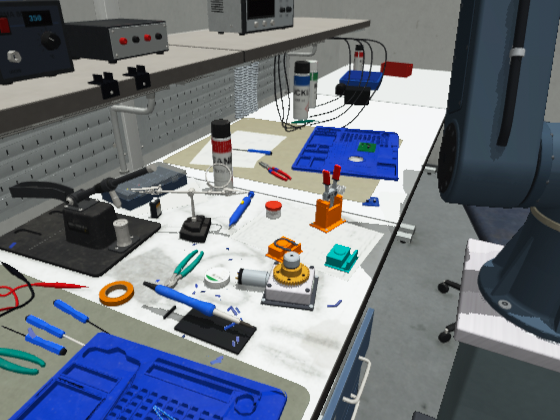

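The top view shows the rack near (374,260), the ring on its stand near (287,240), the drive unit near (228,275) and the decoy stand at (299,303). I'll enlarge that area.

Run:
```python
import cv2
t=cv2.imread("pics/top0.png")
a=cv2.resize(t[220:300,265:355][:,:45],None,fx=7,fy=7,interpolation=cv2.INTER_CUBIC)
b=cv2.resize(t[230:290,340:410],None,fx=6,fy=6,interpolation=cv2.INTER_CUBIC)
c=cv2.resize(t[240:310,195:265],None,fx=6,fy=6,interpolation=cv2.INTER_CUBIC)
a=cv2.resize(t[217:262,262:312],None,fx=7,fy=7,interpolation=cv2.INTER_CUBIC)
import numpy as np
o=np.zeros((600,800,3),'u1')
# left-top: a (315x350), right: c(420x420); bottom-left b cropped at scale 4.5
o[:315,:350]=a;o[:420,370:790]=c
b=cv2.resize(t[237:283,345:405],(350,268),interpolation=cv2.INTER_CUBIC);o[325:593,:350]=b
cv2.imwrite("pics/c1.png",o)
```

```text
(no output)
```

View pics/c1.png

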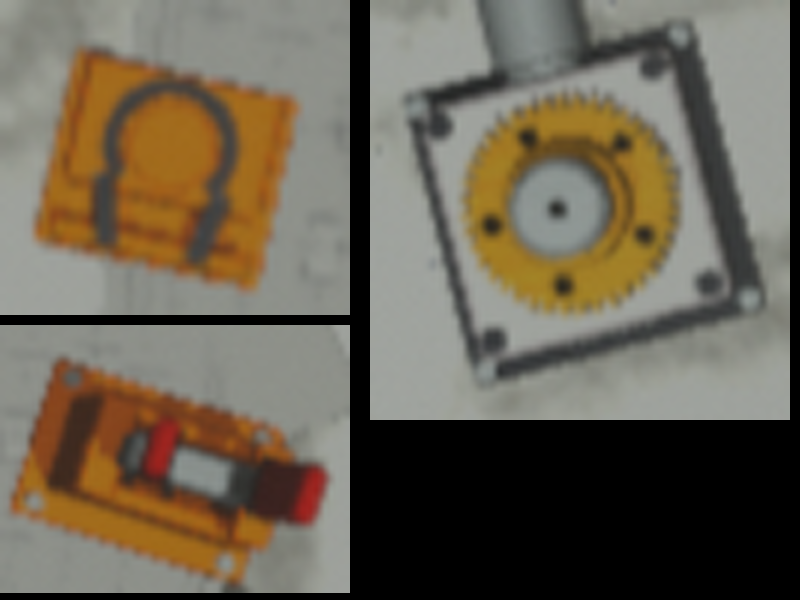

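```bash
cat > h.py <<'E'
import numpy as np
from scipy.spatial.transform import Rotation as R
from plant import bot,get_image,get_calibration
def ray(n,u,v,z):
    c=get_calibration(n);d=R.from_quat(c["attitude"]).apply(np.linalg.solve(c["K"],[u,v,1]))
    o=c["origin"];return o+d*(z-o[2])/d[2]
def proj(n,p):
    c=get_calibration(n);q=R.from_quat(c["attitude"]).inv().apply(np.asarray(p)-c["origin"])@c["K"].T
    return q[...,:2]/q[...,2:]
def cr(u,v,x0,y0,s,ox=0,oy=0): return ((u-ox)+.5)/s-.5+x0,((v-oy)+.5)/s-.5+y0
E
python3 - <<'E'
from h import *
np.set_printoptions(precision=4,suppress=True)
A=lambda u,v,z:ray("top",*cr(u,v,262,217,7),z)
B=lambda u,v,z:ray("top",*cr(u,v,345,237,5.83,0,325),z)
C=lambda u,v,z:ray("top",*cr(u,v,195,240,6,370),z)
print("axle",C(558,208,.0815),"gear",C(572,205,.0465))
e=[C(*p,.0) for p in((418,105),(680,35),(750,298),(487,372))]
e=[C(*p,.034) for p in((418,105),(680,35),(750,298),(487,372))];print("base",np.mean(e,0),e)
for a,b in((0,3),(1,2),(0,1),(3,2)):
    d=e[b]-e[a];print(np.linalg.norm(d),np.degrees(np.arctan2(d[1],d[0])))
print("stand",[A(*p,.024) for p in((78,48),(298,100),(260,290),(38,240))])
r=A(172,148,.027);l=A(153,252,.027);d=r-l;print("ring",r,l,np.degrees(np.arctan2(d[1],d[0])),[A(*p,.027) for p in((104,148),(240,148),(105,243),(200,262))])
k=[B(*p,.002) for p in((62,362),(15,512),(240,582))];print("rack",k,(k[0]+k[2])/2)
for a,b in((0,1),(1,2)):
    d=k[b]-k[a];print(np.linalg.norm(d),np.degrees(np.arctan2(d[1],d[0])))
m=(k[0]+k[2])/2
print("sleeves",B(163,440,.146),B(313,490,.146))
E
```

```text
axle [0.441  0.1962 0.0815] gear [0.441  0.1958 0.0465]
base [0.4416 0.1935 0.034 ] [array([0.472 , 0.2455, 0.034 ]), array([0.4934, 0.1636, 0.034 ]), array([0.4116, 0.1417, 0.034 ]), array([0.3894, 0.2233, 0.034 ])]
0.08553726821599698 -164.95962013523064
0.08461331012965263 -165.0289372307395
0.0846765202382102 -75.3603678730418
0.08457273361158076 -74.73485681792855
stand [array([0.5353, 0.1138, 0.024 ]), array([0.5208, 0.0539, 0.024 ]), array([0.4693, 0.0647, 0.024 ]), array([0.4832, 0.1249, 0.024 ])]
ring [0.5078 0.0884 0.027 ] [0.4797 0.0937 0.027 ] -10.726398215523181 [array([0.5079, 0.1068, 0.027 ]), array([0.5077, 0.0699, 0.027 ]), array([0.4822, 0.1066, 0.027 ]), array([0.4769, 0.081 , 0.027 ])]
rack [array([ 0.498 , -0.0462,  0.002 ]), array([ 0.4483, -0.0296,  0.002 ]), array([ 0.4249, -0.1038,  0.002 ])] [ 0.4614 -0.075   0.002 ]
0.052371239963035554 161.5221304070093
0.07775468813704382 -107.5664546185897
sleeves [ 0.4707 -0.053   0.146 ] [ 0.4564 -0.0951  0.146 ]
```

```bash
cat >> h.py <<'E'
def delta(p,yaw):
    "tool shift cm and twist to have TCP at p, tool y along world heading yaw(deg, mod 180)"
    s=bot.state();r=R.from_quat(s["tool_rot"]);d=r.inv().apply(np.asarray(p)-s["ee_pos"])*100
    y=r.apply([0,1,0]);h=np.degrees(np.arctan2(y[1],y[0]))
    t=-((yaw-h+90)%180-90)
    print("shift",d.round(2),"twist",np.radians(t).round(3),"deg",t.round(1),"| now h",h.round(2),"q6",s["joint_positions"][5].round(2),"F",s["wrist_force"].round(1),"tilt",r.apply([0,0,1]).round(4))
E
python3 - <<'E'
from h import *
delta([.4625,-.0745,.19],72.2)
E
```

```text
shift [ 41.03 -32.36   2.85] twist 0.654 deg 37.5 | now h -70.3 q6 -0.08 F [-0.2 -0.1 -0. ] tilt [-3.e-04  1.e-03 -1.e+00]
```

Emit:
{"method": "play_rows", "body": {"moves": [[[41.0,-32.4,2.0,0.654],[41.0,-32.4,2.0,0.654],[41.0,-32.4,2.0,0.654],[41.0,-32.4,2.0,0.654],[41.0,-32.4,2.0,0.654],[41.0,-32.4,2.0,0.654],[41.0,-32.4,2.0,0.654],[41.0,-32.4,2.0,0.654],[41.0,-32.4,2.0,0.654],[41.0,-32.4,2.0,0.654],[41.0,-32.4,2.0,0.654],[41.0,-32.4,2.0,0.654]]], "grip": 9.3}}

```text
time: 1.6
ee_pos: [0.4618, -0.0754, 0.1987]
tool_rot: [0.988, -0.155, -0.0, 0.0]
wrist_force: [-0.2, 0.3, 0.6]
opening: 0.999
finger_force: 0.0
```

Run:
```python
from h import *
import cv2
delta([.4625,-.0745,.109],72.2)
im=get_image("side")[:,:,::-1]
cv2.imwrite("pics/s1.png",cv2.resize(im[110:260,260:400],None,fx=4,fy=4,interpolation=cv2.INTER_CUBIC))
print(bot.state()["ee_pos"],proj("side",[[.4625,-.0745,.146],[.4625,-.0745,.071],bot.state()["ee_pos"]]))
```

```text
shift [ 0.04 -0.11  8.97] twist -0.001 deg -0.1 | now h -107.85 q6 1.62 F [-0.2  0.3  0.6] tilt [-1.e-04 -1.e-04 -1.e+00]
[ 0.46186302 -0.07536603  0.19868707] [[331.89803532 167.36888402]
 [329.62723313 196.92133416]
 [334.00210137 145.14181439]]
```

View pics/s1.png

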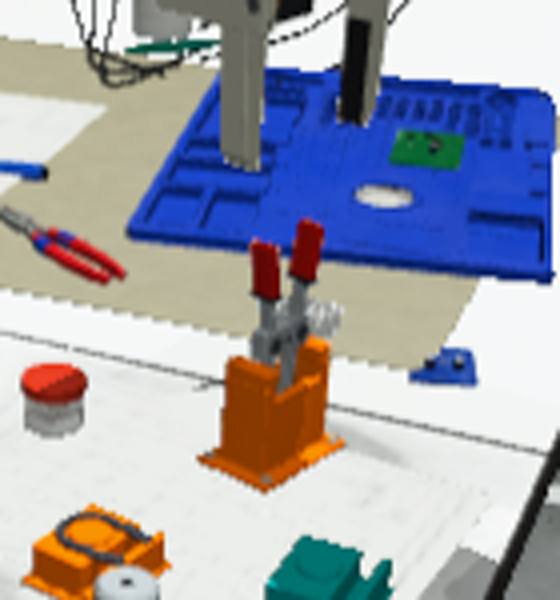

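The sleeve tops at crop (265,243) and (309,222) match the prediction to within 1 px, and so do the finger ends. I'll go down and grip at 50 mm.

Emit:
{"method": "play_rows", "body": {"moves": [[[0,-0.1,4.5,0],[0,-0.1,7.5,0],[0,-0.1,9.0,0],[0,-0.1,9.0,0],[0,-0.1,9.0,0],[0,-0.1,9.0,0]]]}}

```text
time: 2.4
ee_pos: [0.463, -0.0738, 0.1096]
tool_rot: [0.988, -0.155, 0.001, 0.0]
wrist_force: [0.1, 0.8, -0.0]
opening: 1.001
finger_force: 0.0
```

Emit:
{"method": "play_rows", "body": {"moves": [[[0,0,0,0],[0,0,0,0],[0,0,0,0],[0,0,0,0],[0,0,0,0],[0,0,0,0],[0,0,0,0],[0,0,0,0]]], "grip": 5.0, "grip_force": 20}}

```text
time: 3.4
ee_pos: [0.4626, -0.0736, 0.1087]
tool_rot: [0.988, -0.154, 0.0, -0.0]
wrist_force: [0.6, 2.0, 3.0]
opening: 0.538
finger_force: 7.4
```

Emit:
{"method": "play_rows", "body": {"moves": [[[0,0,-1,0],[0,0,-3,0],[0,0,-6,0],[0,0,-9,0],[0,0,-10,0],[0,0,-10,0],[0,0,-10,0]]]}}

```text
time: 4.28
ee_pos: [0.4619, -0.0735, 0.2075]
tool_rot: [0.988, -0.155, -0.001, -0.0]
wrist_force: [1.0, 0.5, -2.4]
opening: 0.541
finger_force: 6.9
```

Run:
```python
from h import *
print(bot.state()["ee_pos"],bot.state()["opening"])
delta([.4884,.0922,.165],78)
```

```text
[ 0.46192018 -0.07349086  0.20754584] 0.5406727962242927
shift [ -2.53 -16.59   4.26] twist -0.101 deg -5.8 | now h -107.78 q6 1.62 F [ 1.   0.5 -2.4] tilt [-1.8e-03  4.0e-04 -1.0e+00]
```

Emit:
{"method": "play_rows", "body": {"moves": [[[-0.6,-4,0,-0.03],[-1.2,-8,0,-0.05],[-1.8,-12,0,-0.08],[-2.5,-16.6,0,-0.1],[-2.5,-16.6,2,-0.1],[-2.5,-16.6,4,-0.1],[-2.5,-16.6,4.3,-0.1],[-2.5,-16.6,4.3,-0.1],[-2.5,-16.6,4.3,-0.1],[-2.5,-16.6,4.3,-0.1]]]}}

```text
time: 5.52
ee_pos: [0.4896, 0.0921, 0.1661]
tool_rot: [0.994, -0.105, 0.0, -0.0]
wrist_force: [0.2, 0.7, -1.9]
opening: 0.541
finger_force: 6.9
```

Run:
```python
from h import *
import cv2
s=bot.state();print(s["ee_pos"]);delta([.4884,.0922,.165],78)
a=cv2.resize(get_image("side")[170:270,250:330,::-1],None,fx=6,fy=6,interpolation=cv2.INTER_CUBIC)
cv2.imwrite("pics/s2.png",a)
p=s["ee_pos"]
f=lambda q:(proj("side",q)-[250,170]+.5)*6-.5
print(f([[p[0],p[1],p[2]-.103],[.508,.088,.027],[.4884,.0922,.027],p]))
y=np.array([np.cos(np.radians(78)),np.sin(np.radians(78)),0]);x=np.array([y[1],-y[0],0]);c=np.array([.508,.088,.027])
print("lug ends outer",f([c-.028*x+k*.0155*y for k in(1,-1)]),"ring ext",f([c+.0185*x,c+.0185*y,c-.0185*y]))
```

```text
[0.48962234 0.09205305 0.16613118]
shift [-0.12  0.01  0.11] twist -0.001 deg -0.1 | now h -102.05 q6 1.87 F [ 0.2  0.7 -1.9] tilt [ 9.e-04  1.e-04 -1.e+00]
[[243.86048871 364.24788411]
 [198.87092382 433.82720377]
 [244.50648591 453.22392496]
 [251.16397909  92.87260665]]
lug ends outer [[236.822279   480.67986967]
 [288.53720281 441.80135157]] ring ext [[157.66754138 416.37271333]
 [167.11554648 456.56940641]
 [229.70117813 411.74754515]]
```

View pics/s2.png

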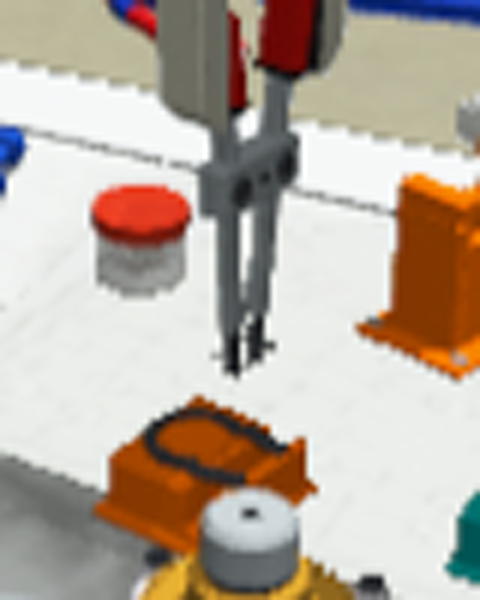

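The tips, at crop (234,373) and (260,356), sit where predicted. The lug ends at (244,482) and (285,448) agree to within about 1.5 mm. I'll lower to just above the ring and look again.

Emit:
{"method": "play_rows", "body": {"moves": [[[-0.1,0,1.5,0],[-0.1,0,2.7,0],[-0.1,0,2.7,0],[-0.1,0,2.7,0],[-0.1,0,2.7,0],[-0.1,0,2.7,0]]]}}

```text
time: 6.32
ee_pos: [0.4885, 0.0923, 0.1389]
tool_rot: [0.994, -0.105, 0.0, -0.0]
wrist_force: [-0.2, -0.1, -2.2]
opening: 0.542
finger_force: 6.9
```

Run:
```python
from h import *
import cv2
s=bot.state();print(s["ee_pos"]);delta([.4884,.0922,.165],78)
S=10
g=get_image("side");t=get_image("top")
for i in range(4):
    get_image("side");print(bot.state()["ee_pos"].round(4))
a=cv2.resize(g[205:260,265:325,::-1],None,fx=S,fy=S,interpolation=cv2.INTER_CUBIC)
b=cv2.resize(t[200:300,265:315,::-1],None,fx=4,fy=4,interpolation=cv2.INTER_CUBIC)
o=np.zeros((550,800,3),'u1');o[:,:600]=a;o[:400,600:]=b
cv2.imwrite("pics/s3.png",o)
p=s["ee_pos"]
f=lambda q:(proj("side",q)-[265,205]+.5)*S-.5
y=np.array([np.cos(np.radians(78)),np.sin(np.radians(78)),0]);x=np.array([y[1],-y[0],0]);c=np.array([.508,.088,.027])
q=np.array([p[0],p[1],p[2]-.103])
print("tips",f([q+.00775*y,q-.00775*y]).round())
print("lug ends outer",f([c-.028*x+k*.0155*y for k in(1,-1)]).round(),"ring ext",f([c+.0185*x,c+.0185*y,c-.0185*y]).round())
c[2]=.024
print("stand corners",f([c-.0255*x+.027*y, c-.0255*x-.027*y,c+.0255*x+.027*y,c+.0255*x-.027*y]).round())
```

```text
[0.48854643 0.09234308 0.1389023 ]
shift [-0.01  0.02 -2.61] twist -0.001 deg -0.0 | now h -102.04 q6 1.87 F [-0.2 -0.1 -2.2] tilt [ 5.e-04  1.e-04 -1.e+00]
[0.4885 0.0923 0.1388]
[0.4884 0.0923 0.1387]
[0.4884 0.0923 0.1387]
[0.4884 0.0923 0.1387]
tips [[236. 386.]
 [280. 355.]]
lug ends outer [[245. 451.]
 [331. 387.]] ring ext [[113. 344.]
 [129. 411.]
 [233. 337.]]
stand corners [[202. 484.]
 [352. 371.]
 [  9. 399.]
 [163. 293.]]
```

View pics/s3.png

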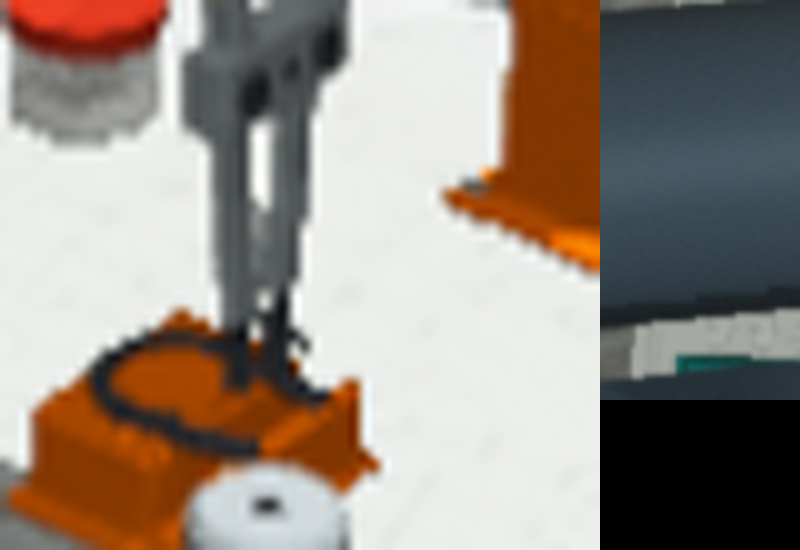

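The near tip is at (237,388), and the lug ends are at about (260,450) and (325,397). The gap lies under the tips to within about 1 mm. I'll lower and watch the force.

Emit:
{"method": "play_rows", "body": {"moves": [[[-0.04,-0.04,0.4,0],[-0.04,-0.04,0.8,0],[-0.04,-0.04,1.1,0],[-0.04,-0.04,1.2,0],[-0.04,-0.04,1.2,0],[-0.04,-0.04,1.2,0]]]}}

```text
time: 7.38
ee_pos: [0.4882, 0.0928, 0.1267]
tool_rot: [0.994, -0.105, 0.0, -0.0]
wrist_force: [0.1, 0.1, -3.2]
opening: 0.542
finger_force: 6.9
```

Emit:
{"method": "play_rows", "body": {"moves": [[[0,0,0.1,0],[0,0,0.2,0],[0,0,0.3,0],[0,0,0.3,0],[0,0,0.3,0]]]}}

```text
time: 8.0
ee_pos: [0.4881, 0.0928, 0.1237]
tool_rot: [0.994, -0.105, 0.0, -0.0]
wrist_force: [-0.2, 0.1, -1.8]
opening: 0.542
finger_force: 7.0
```

Run:
```python
from h import *
import cv2
s=bot.state();print(s["ee_pos"],s["opening"]*93);delta([.4880,.0926,.1237],78)
S=10
g=get_image("side")
cv2.imwrite("pics/s4.png",cv2.resize(g[195:255,260:320,::-1],None,fx=S,fy=S,interpolation=cv2.INTER_CUBIC))
```

```text
[0.48812219 0.09278382 0.12366145] 50.43888264406654
shift [-0.01  0.02 -0.  ] twist -0.001 deg -0.0 | now h -102.04 q6 1.88 F [-0.2  0.1 -1.8] tilt [ 1.e-04  0.e+00 -1.e+00]
```

View pics/s4.png

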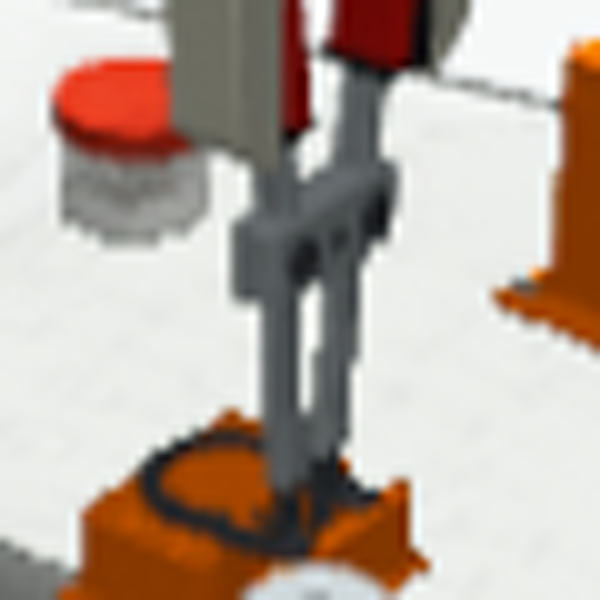

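The tips are in the gap with no contact force. Now I'll squeeze in stages.

Emit:
{"method": "play_rows", "body": {"moves": [[[0,0,0,0],[0,0,0,0],[0,0,0,0]]], "grip": 4.4, "grip_force": 40}}

```text
time: 8.43
ee_pos: [0.4882, 0.0928, 0.1238]
tool_rot: [0.994, -0.105, 0.0, -0.0]
wrist_force: [-0.1, -0.1, 0.5]
opening: 0.476
finger_force: 9.3
```

Emit:
{"method": "play_rows", "body": {"moves": [[[0,0,0,0],[0,0,0,0],[0,0,0,0]]], "grip": 4.0}}

```text
time: 8.8
ee_pos: [0.4883, 0.0927, 0.1239]
tool_rot: [0.994, -0.105, 0.0, 0.0]
wrist_force: [-0.4, -0.8, 5.2]
opening: 0.437
finger_force: 11.2
```

Emit:
{"method": "play_rows", "body": {"moves": [[[0,0,0,0],[0,0,0,0],[0,0,0,0]]], "grip": 3.5}}

```text
time: 9.18
ee_pos: [0.4884, 0.0926, 0.1241]
tool_rot: [0.994, -0.105, 0.0, 0.0]
wrist_force: [-0.0, -2.9, 7.7]
opening: 0.38
finger_force: 13.3
```

Emit:
{"method": "play_rows", "body": {"moves": [[[0,0,0,0],[0,0,0,0],[0,0,0,0],[0,0,0,0],[0,0,0,0]]], "grip": 2.6}}

```text
time: 9.8
ee_pos: [0.4885, 0.0928, 0.1242]
tool_rot: [0.994, -0.105, 0.001, -0.0]
wrist_force: [-1.9, -0.4, 7.1]
opening: 0.314
finger_force: 40.0
```

Run:
```python
from h import *
import cv2
s=bot.state();print(s["ee_pos"],s["opening"]*93,s["ft_torque"]);delta([.4880,.0926,.1237],78)
S=10
g=get_image("side")
cv2.imwrite("pics/s5.png",cv2.resize(g[195:255,260:320,::-1],None,fx=S,fy=S,interpolation=cv2.INTER_CUBIC))
```

```text
[0.48853787 0.09283591 0.12418264] 29.164792767475227 [-0.25595909  0.14335281 -0.05901127]
shift [-0.05  0.03  0.05] twist -0.001 deg -0.0 | now h -102.04 q6 1.88 F [-1.9 -0.4  7.1] tilt [ 1.2e-03  1.0e-04 -1.0e+00]
```

View pics/s5.png

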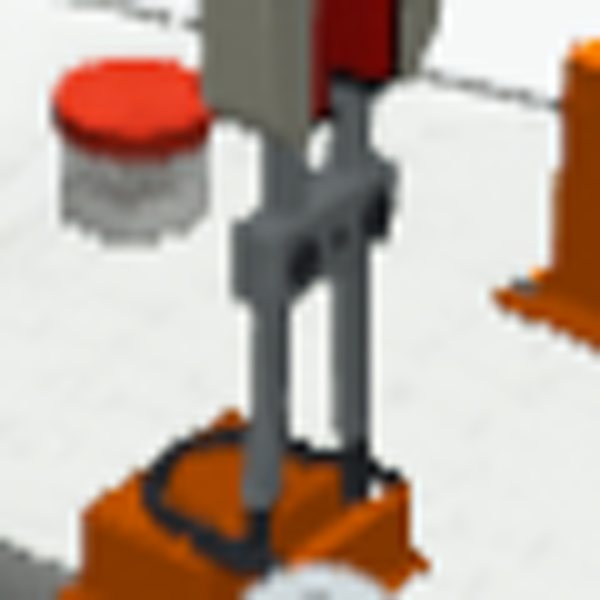

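The handles are at their stop (29 mm) and the ring is spread. The wrist shows a slight upward force, so I'll raise gently and check that the ring lifts with the tips.

Emit:
{"method": "play_rows", "body": {"moves": [[[0,0,-0.05,0],[0,0,-0.1,0],[0,0,-0.15,0],[0,0,-0.15,0],[0,0,-0.15,0]]], "grip_force": 32}}

```text
time: 10.48
ee_pos: [0.488, 0.0928, 0.125]
tool_rot: [0.994, -0.105, -0.0, -0.0]
wrist_force: [1.1, 0.3, -2.5]
opening: 0.316
finger_force: 32.0
```

Emit:
{"method": "play_rows", "body": {"moves": [[[0,0,-0.1,0],[0,0,-0.3,0],[0,0,-0.6,0],[0,0,-1.0,0],[0,0,-1.0,0],[0,0,-1.0,0]]]}}

```text
time: 11.22
ee_pos: [0.488, 0.0928, 0.1351]
tool_rot: [0.994, -0.105, -0.0, 0.0]
wrist_force: [-0.1, 0.2, -1.4]
opening: 0.317
finger_force: 32.0
```

Run:
```python
from h import *
import cv2
s=bot.state();print(s["ee_pos"],s["opening"]*93,s["ft_torque"]);delta([.4880,.0926,.1237],78)
S=10
g=get_image("side")
cv2.imwrite("pics/s6.png",cv2.resize(g[195:255,260:320,::-1],None,fx=S,fy=S,interpolation=cv2.INTER_CUBIC))
```

```text
[0.48799295 0.09279111 0.13511393] 29.503044831995076 [-0.01164919  0.02980668 -0.03433788]
shift [0.   0.02 1.14] twist -0.001 deg -0.0 | now h -102.04 q6 1.88 F [-0.1  0.2 -1.4] tilt [-2.e-04 -0.e+00 -1.e+00]
```

View pics/s6.png

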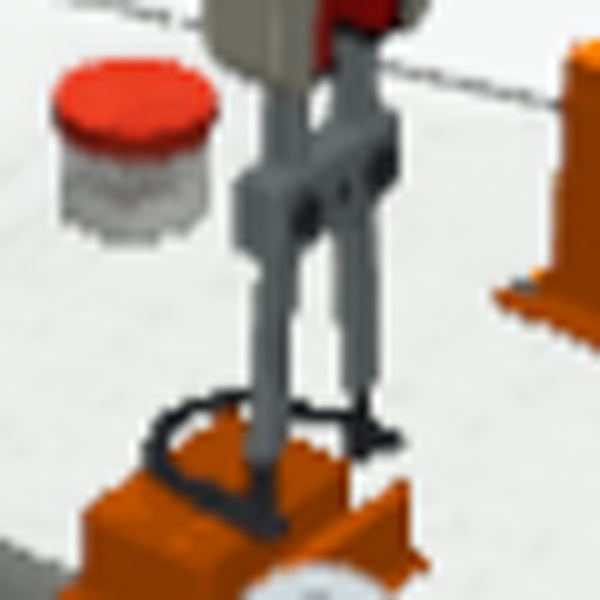

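The ring came up level on the tips, clear of the stand, and the wrist force is normal. I'll touch the stand briefly to calibrate the ring's height.

Emit:
{"method": "play_rows", "body": {"moves": [[[0,0,0.4,0],[0,0,0.8,0],[0,0,0.96,0],[0,0,0.96,0],[0,0,0.96,0],[0,0,0.96,0]]]}}

```text
time: 12.02
ee_pos: [0.4881, 0.0928, 0.1256]
tool_rot: [0.994, -0.105, 0.0, -0.0]
wrist_force: [0.9, -0.5, -2.0]
opening: 0.312
finger_force: 32.0
```

Emit:
{"method": "play_rows", "body": {"moves": [[[0,0,0.03,0],[0,0,0.03,0],[0,0,0.03,0],[0,0,0.03,0]]]}}

```text
time: 12.52
ee_pos: [0.4882, 0.0928, 0.1253]
tool_rot: [0.994, -0.105, 0.0, -0.0]
wrist_force: [1.0, -0.2, -0.3]
opening: 0.316
finger_force: 32.0
```

Emit:
{"method": "play_rows", "body": {"moves": [[[0,0,0.03,0],[0,0,0.03,0],[0,0,0.03,0],[0,0,0.03,0]]]}}

```text
time: 13.02
ee_pos: [0.4882, 0.0928, 0.125]
tool_rot: [0.994, -0.105, 0.0, -0.0]
wrist_force: [1.4, -0.7, -0.3]
opening: 0.316
finger_force: 32.0
```

Emit:
{"method": "play_rows", "body": {"moves": [[[0,0,0.03,0],[0,0,0.03,0],[0,0,0.03,0],[0,0,0.03,0]]]}}

```text
time: 13.52
ee_pos: [0.4882, 0.0928, 0.1248]
tool_rot: [0.994, -0.105, 0.0, -0.0]
wrist_force: [1.8, -0.4, 5.2]
opening: 0.319
finger_force: 32.0
```

Run:
```python
from h import *
delta([.4240,.1996,.192],78)
```

```text
shift [-8.51 -9.11 -6.72] twist -0.001 deg -0.0 | now h -102.04 q6 1.88 F [ 1.8 -0.4  5.2] tilt [ 4.e-04  0.e+00 -1.e+00]
```

Emit:
{"method": "play_rows", "body": {"moves": [[[0,0,-1,0],[0,0,-3,0],[0,0,-6,0],[0,0,-8,0],[-1,-1,-8,0],[-3,-3.2,-8,0],[-5,-5.4,-8,0],[-7,-7.5,-8,0],[-8.5,-9.1,-8,0],[-8.5,-9.1,-7,0],[-8.5,-9.1,-6.7,0],[-8.5,-9.1,-6.7,0]]]}}

```text
time: 15.02
ee_pos: [0.4239, 0.199, 0.191]
tool_rot: [0.994, -0.105, -0.001, 0.0]
wrist_force: [-0.3, -0.1, -2.0]
opening: 0.317
finger_force: 32.0
```

Run:
```python
from h import *
import cv2
s=bot.state();delta([.4240,.1996,.192],78)
g=get_image("side");t=get_image("top");s=bot.state();p=s["ee_pos"];print(p,s["opening"]*93)
cv2.imwrite("pics/side7.png",g[:,:,::-1]);cv2.imwrite("pics/top7.png",t[:,:,::-1])
q=p-[0,0,.0997]
u=proj("side",q).round().astype(int);v=proj("top",q).round().astype(int);print(u,v)
a0=(u[0]-30,u[1]-30);b0=(v[0]-20,v[1]-38);print(a0,b0)
a=cv2.resize(g[a0[1]:a0[1]+60,a0[0]:a0[0]+40,::-1],None,fx=10,fy=10,interpolation=cv2.INTER_CUBIC)
b=cv2.resize(t[b0[1]:b0[1]+60,b0[0]:b0[0]+40,::-1],None,fx=10,fy=10,interpolation=cv2.INTER_CUBIC)
cv2.imwrite("pics/s7.png",np.hstack([a,b]))
```

```text
shift [ 0.   -0.07 -0.1 ] twist -0.002 deg -0.1 | now h -102.09 q6 2.12 F [-0.3 -0.1 -2. ] tilt [-1.2e-03 -5.0e-04 -1.0e+00]
[0.42417621 0.19912247 0.19155473] 29.211720825297363
[300 253] [224 284]
(np.int64(270), np.int64(223)) (np.int64(204), np.int64(246))
```

View pics/s7.png

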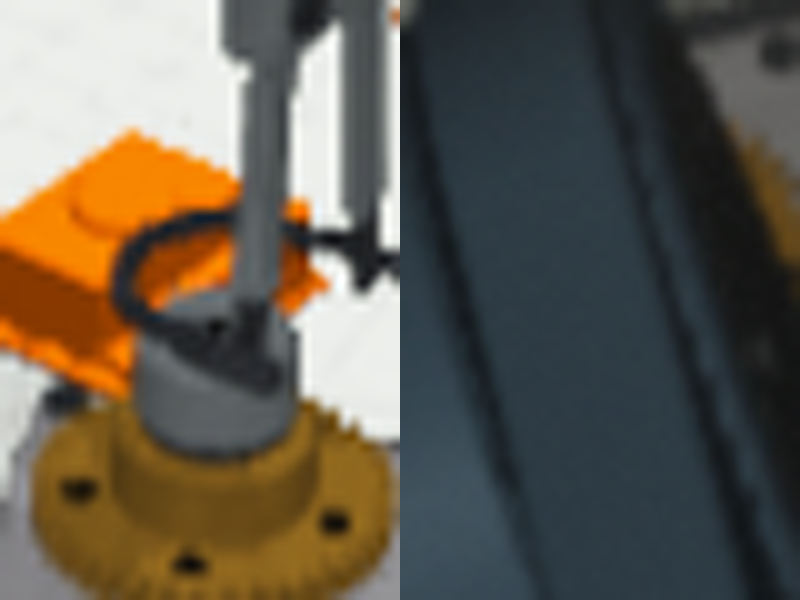

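The side crop shows the ring held level just above the axle. The axle's centre mark is at (215,327), and the ring's outer edge reaches left to u≈113 and up to v≈208. The top view is hidden by the arm. I'll compare these with a model of the spread ring.

Run:
```python
from h import *
import cv2
g=cv2.imread("pics/side7.png").astype(int)
f=lambda q:(proj("side",np.asarray(q))-[270,223]+.5)*10-.5
print("axle top",f([.441,.196,.0815]).round(1),"axle edges z.075:",[f([.441+.015*np.cos(a),.196+.015*np.sin(a),.072]).round()[0] for a in np.radians(range(0,360,10))].__len__())
ang=np.radians(np.arange(0,360,2))
ax=f(np.c_[.441+.015*np.cos(ang),.196+.015*np.sin(ang),0*ang+.075]);print("axle u range",ax[:,0].min(),ax[:,0].max())
p=np.array([.4240,.1991]);h=np.radians(77.95);y=np.array([np.cos(h),np.sin(h)]);x=np.array([y[1],-y[0]])
def arm(sg,rad,z):
    a=np.radians(np.arange(0,110,2))
    c=np.array([.00043,sg*.0037]);l=np.c_[c[0]+rad*np.cos(a),c[1]+sg*rad*np.sin(a)]
    w=p+.020*x+l[:,:1]*x+l[:,1:]*y
    return f(np.c_[w,0*a+z])
zm=.1915-.0997
for z in(zm-.0015,zm+.0015):
    L=arm(1,.0185,z);T=arm(-1,.0185,z);print("left u",L[L[:,0].argmin()].round(),"top v",T[T[:,1].argmin()].round(),"inner L",arm(1,.014,z)[:,0].min().round(),"innerT",arm(-1,.014,z)[:,1].min().round())
    e=p+.0174*x;print(" eye",f([*e,z]))
print("tips mid",f([*p,zm]), "tip bottoms",[f([*(p+k*.0195*y),zm-.0045]).round() for k in(1,-1)])
S=g.sum(2)
print("rows @col 275..295");
for r in range(246,256): print(r,S[r,276:300])
print("cols");
for c in range(286,296): print(c,S[238:256,c])
print("axle row",S[260,276:306],S[262,276:306])
d=np.array([[1,0],[0,1]])*.001
b=f([.441,.196,.09]);print("per mm ringx",f([*(np.array([.441,.196])+.001*x),.09])-b,"ringy",f([*(np.array([.441,.196])+.001*y),.09])-b,"z",f([.441,.196,.091])-b)
```

```text
axle top [221.1 323.6] axle edges z.075: 36
axle u range 137.19682243231784 303.3380449383669
left u [ 94. 285.] top v [218. 210.] inner L 119.0 innerT 223.0
 eye [223.45445265 281.47274705]
left u [ 94. 271.] top v [218. 196.] inner L 119.0 innerT 210.0
 eye [223.8730198  267.52256949]
tips mid [303.58440648 308.95245193] tip bottoms [array([239., 381.]), array([365., 281.])]
rows @col 275..295
246 [382 382 367 331 321 321 269 223 129 106  99 127 131 165 175 184 182 228
 273 298 254 241 163 116]
247 [383 383 383 384 383 336 202 125 103 154 159 182 183 214 216 214 276 287
 283 298 259 242 182 126]
248 [384 383 383 383 383 273 138 113 125 205 217 218 218 217 239 303 361 334
 284 299 260 242 185 172]
249 [368 380 383 383 371 222 126 113 180 207 218 217 217 254 327 384 379 327
 283 304 261 241 200 210]
250 [289 339 365 378 341 181 125 143 198 217 216 217 305 345 381 361 327 309
 284 302 260 263 231 212]
251 [192 209 279 333 294 175 135 174 191 213 254 288 377 395 410 335 288 301
 287 292 277 262 225 209]
252 [193 194 191 204 207 146 129 159 192 273 331 370 368 342 326 327 329 281
 252 2
[... 767 characters left out ...]
4 303 384 361 335 327 330 255  61]
292 [704 655 412 382 365 276 114 133 182 276 361 379 327 288 329 327 261 117]
293 [691 697 631 347 316 220 169 183 228 287 334 327 309 301 281 220 213 172]
294 [365 371 345 290 279 260 257 260 273 283 284 283 284 287 252 154 116 110]
295 [267 267 263 264 271 281 288 295 298 298 299 304 302 292 260 167 104 104]
axle row [258 307 350 370 365 317 224 205 228 255 285 310 332 293 243 184 159 132
 131 136 140 115 194 248 678 701 700 702 706 709] [120 115 167 303 286 295 295 232 231 249 262 272 277 281 288 288 288 286
 253 207 181 204 242 230 577 617 694 699 702 702]
per mm ringx [-4.52898123 -1.95962069] ringy [-3.27793306  2.4914549 ] z [ 0.13864623 -4.64395058]
```

```bash
cat > fit.py <<'E'
from h import *
import cv2,sys
from scipy.optimize import minimize
def poly(sg,b):
    "one arm at rest then bent about (.0155,0): outline in ring frame"
    a=np.radians(np.arange(0,113,4))
    o=np.c_[.0185*np.cos(a),.0185*np.sin(a)];i=np.c_[.014*np.cos(a),.014*np.sin(a)][::-1]
    lug=np.array([[-.007,.0175],[-.028,.0135],[-.028,.0093],[-.007,.0138]])
    out=[]
    for P in(np.r_[o,i],lug):
        d=P-[.0155,0];c,s=np.cos(b),np.sin(b)
        q=np.c_[c*d[:,0]+s*d[:,1],-s*d[:,0]+c*d[:,1]]   # rotate so that -x end goes to +y
        q+=[.0155,0];q[:,1]*=sg;out.append(q)
    return out
def render(par,p,x,y,z,box,S=8):
    dx,dy,yaw,dz,pitch=par[:5];b=.23
    m=np.zeros(((box[3]-box[1])*S,(box[2]-box[0])*S),np.uint8)
    for sg in(1,-1):
        for P in poly(sg,b):
            q=P+[.020,0];c,s=np.cos(yaw),np.sin(yaw)
            q=np.c_[c*q[:,0]-s*q[:,1]+dx*1e-3,s*q[:,0]+c*q[:,1]+dy*1e-3]
            w=p+q[:,:1]*x+q[:,1:]*y
            pr=[proj("side",np.c_[w,z+dz*1e-3+k*.0015+pitch*q[:,0]]) for k in(-1,1)]
            pr=[((u-box[:2]+.5)*S*16).round().astype(np.int32) for u in pr]
            n=len(P)
            for u in pr: cv2.fillPoly(m,[u],255,shift=4)
            for j in range(n): cv2.fillConvexPoly(m,np.array([pr[0][j],pr[0][(j+1)%n],pr[1][(j+1)%n],pr[1][j]]),255,shift=4)
    return cv2.resize(m,None,fx=1/S,fy=1/S,interpolation=cv2.INTER_AREA)/255.
E
python3 - <<'E'
from fit import *
g=cv2.imread("pics/side7.png").astype(int).sum(2)
box=[274,236,294,264];I=g[box[1]:box[3],box[0]:box[2]]
D=np.clip((200-I)/85.,0,1)
W=np.ones_like(D);W[254-236:,290-274:]=0   # axle hole/tip area
W[256-236:,:283-274]=0
p=np.array([.4240,.1991]);h=np.radians(77.95);y=np.array([np.cos(h),np.sin(h)]);x=np.array([y[1],-y[0]])
z=.1915-.0997
np.set_printoptions(precision=2,suppress=True)
for name,free in(("xy",[0,1]),("xyz",[0,1,3]),("xy yaw z",[0,1,2,3]),("all",[0,1,2,3,4])):
    best=None
    for x0 in(-5,-2,0):
        def cost(v):
            par=np.zeros(5);par[free]=v*np.array([1,1,.05,1,.05])[free]
            return (W*(render(par,p,x,y,z,box)-D)**2).sum()+ .05*(v**2).sum()
        v=np.zeros(len(free));v[0]=x0
        r=minimize(cost,v,method="Nelder-Mead",options=dict(initial_simplex=np.vstack([v,v+1.5*np.eye(len(v))]),maxiter=400))
        if best is None or r.fun<best.fun:best=r
    print(name,best.x*np.array([1,1,.05,1,.05])[free],best.fun)
E
```

```text
xy [-3.54  0.14] 12.904929290243627Traceback (most recent call last):
  File "<stdin>", line 17, in <module>
    res = _minimize_neldermead(fun, x0, args, callback, bounds=bounds,
                               **options)
    fxr = func(xr)
    fx = function(np.copy(x), *(wrapper_args + args))
  File "<stdin>", line 15, in cost
  File "fit.py", line 23, in render
    pr=[proj("side",np.c_[w,z+dz*1e-3+k*.0015+pitch*q[:,0]]) for k in(-1,1)]
        ~~~~^^^^^^^^^^^^^^^^^^^^^^^^^^^^^^^^^^^^^^^^^^^^^^^^
  File "h.py", line 8, in proj
    c=get_calibration(n);q=R.from_quat(c["attitude"]).inv().apply(np.asarray(p)-c["origin"])@c["K"].T
ValueError: time passes only in moves, steps and waits
```

```bash
sed -i 's/^def ray/import functools\nget_calibration=functools.lru_cache(None)(get_calibration)\ndef ray/' h.py
cat > runfit.py <<'E'
from fit import *
np.set_printoptions(precision=2,suppress=True)
def run(g,box,W,p,h,z,lev=200.,x0s=(-4,-1),models=(("xyz",[0,1,3]),("xy yaw z",[0,1,2,3]),("all",[0,1,2,3,4]))):
    g=g.astype(int).sum(2)
    D=np.clip((lev-g[box[1]:box[3],box[0]:box[2]])/85.,0,1)
    h=np.radians(h);y=np.array([np.cos(h),np.sin(h)]);x=np.array([y[1],-y[0]]);sc=np.array([1,1,.05,1,.05])
    for name,free in models:
        def cost(v):
            par=np.zeros(5);par[free]=v*sc[free]
            return (W*(render(par,p,x,y,z,box)-D)**2).sum()+.05*(v**2).sum()
        best=None
        for x0 in x0s:
            v=np.zeros(len(free));v[0]=x0
            r=minimize(cost,v,method="Nelder-Mead",options=dict(initial_simplex=np.vstack([v,v+1.5*np.eye(len(v))]),maxiter=250))
            if best is None or r.fun<best.fun:best=r
        print(name,best.x*sc[free],round(best.fun,2))
E
python3 - <<'E'
from runfit import *
box=[274,236,294,264];W=np.ones((28,20));W[18:,16:]=0;W[20:,:9]=0
run(cv2.imread("pics/side7.png"),box,W,np.array([.4240,.1991]),77.95,.1915-.0997)
s=cv2.resize(cv2.imread("pics/s6.png"),(60,60),interpolation=cv2.INTER_AREA)
g=np.full((420,560,3),255,np.uint8);g[195:255,260:320]=s
box=[272,228,285,252];W=np.ones((24,13))
run(g,box,W,np.array([.4880,.0928]),77.96,.1351-.0997)
E
```

```text
xyz [-3.32 -0.54 -0.6 ] 12.67
xy yaw z [-3.78  0.16  0.02  0.16] 12.89
all [-1.48 -0.62 -0.1  -1.31 -0.03] 12.05
xyz [-2.77 -0.8  -0.28] 17.61
xy yaw z [-2.42 -1.05 -0.01 -0.69] 17.48
all [-2.28 -1.23  0.02  0.25 -0.04] 17.27
```

Emit:
{"method": "play_rows", "body": {"moves": [[[0.2,-0.1,0,0],[0.39,-0.16,0,0],[0.39,-0.16,0,0],[0.39,-0.16,0,0],[0.39,-0.16,0,0]]]}}

```text
time: 15.75
ee_pos: [0.428, 0.2003, 0.1916]
tool_rot: [0.994, -0.105, -0.0, 0.0]
wrist_force: [-1.5, -0.4, -1.7]
opening: 0.315
finger_force: 32.0
```

```bash
cat > chk.py <<'E'
from runfit import *
g=get_image("side")[:,:,::-1];s=bot.state();p=s["ee_pos"];print(p.round(4),s["opening"]*93,s["wrist_force"].round(1))
cv2.imwrite("pics/%d.png"%(s["time"]*100),g)
off=float(sys.argv[1]) if len(sys.argv)>1 else .0997
z=p[2]-off;h=np.radians(77.95);y=np.array([np.cos(h),np.sin(h)]);x=np.array([y[1],-y[0]])
f=lambda q:proj("side",np.asarray(q))
S=g.astype(int).sum(2)
e=p[:2]+.0174*x
print("nominal eye",f([*e,z]),"axle pred",f([.441,.196,.0815]))
r0,c0=int(f([*e,z+.0015])[1])-8,272
np.set_printoptions(linewidth=200)
print("cols",c0)
for r in range(r0,r0+22): print(r,S[r,c0:c0+30])
E
python3 chk.py
```

```text
[0.43 0.2  0.19] 29.42386552742254 [-0.7 -0.2 -2.7]
nominal eye [289.58 249.71] axle pred [291.66 254.91]
cols 272
241 [702 678 655 486 385 357 372 380 382 382 381 382 382 382 382 376 381 382 381 319 266 295 248 242 693 712 712 712 712 424]
242 [674 538 391 382 370 357 379 382 382 381 381 382 382 382 369 340 348 352 343 304 273 289 249 259 694 712 712 670 665 404]
243 [488 384 381 383 361 327 374 381 381 381 382 358 354 337 298 239 218 228 178 265 279 284 250 281 615 703 671 472 447 538]
244 [381 380 381 382 382 284 337 369 378 356 336 249 226 136 117 114 111 112 120 264 277 285 255 249 295 580 430 352 331 688]
245 [380 380 381 382 381 346 310 324 326 245 135 111 109 107 182 184 201 167 169 266 277 283 254 212 127 118 223 202 147 560]
246 [383 382 382 384 384 382 367 254 146 113 106 177 183 274 309 256 253 217 209 275 280 271 251 241 149 115 112 118 115 120]
247 [372 380 384 383 383 382 370 219 124 102 165 306 320 367 344 253 221 218 216 274 280 262 250 281 198 150 145 141 131 122]
248 [308 347 371 380 384 383 318 162 114 166 306 377 359 322 233 217 220 217 229 277 283 258 252 249 20
[... 1086 characters left out ...]
6 126 112 125 128 122 130 135 114 124 274 305 326 340 331 303 683 703]
258 [317 333 356 377 328 233 209 231 273 355 379 281 229 187 149 130 130 136 138 123 120 148 181 217 314 362 357 304 686 706]
259 [481 450 364 337 354 307 314 307 278 273 337 238 255 273 248 214 189 149 130 137 146 127 119 136 324 347 332 268 686 707]
260 [627 639 544 348 256 308 350 369 366 315 222 207 229 262 286 311 296 240 181 140 133 134 125 175 331 309 277 257 679 701]
261 [625 638 562 358 191 159 220 303 346 364 283 220 231 243 259 281 307 308 274 220 163 170 156 219 290 275 258 244 680 702]
262 [625 615 299 132 117 115 170 302 283 295 294 231 234 248 261 274 277 280 286 291 251 255 252 289 281 270 257 234 582 618]
```

Run:
```python
from runfit import *
import glob
f=sorted(glob.glob("pics/15*.png"))[-1]
box=[276,239,290,261];W=np.ones((22,14));W[257-239:,:9]=0
M=(("xy",[0,1]),("xyz",[0,1,3]),("xy yaw z",[0,1,2,3]))
for lev in(200.,240.): run(cv2.imread(f),box,W,np.array([.4280,.2003]),77.95,.1916-.0997,lev=lev,models=M)
g7=[276,239,290,261]
run(cv2.imread("pics/side7.png"),g7,W,np.array([.4242,.1991]),77.95,.1915-.0997,lev=240.,models=M)
```

```text
xy [-2.13 -0.5 ] 16.83
xyz [-2.26  0.01  0.32] 16.76
xy yaw z [-2.2  -0.12  0.01  0.46] 16.84
xy [-1.77 -0.22] 19.77
xyz [-1.96  0.03  0.21] 19.82
xy yaw z [-1.9  -0.28  0.02  0.21] 20.15
xy [-3.76  0.31] 13.42
xyz [-3.63 -0.01 -0.4 ] 13.3
xy yaw z [-4.02 -0.1   0.05  0.2 ] 13.43
```

Emit:
{"method": "play_rows", "body": {"moves": [[[-0.09,0.04,0.3,0],[-0.09,0.04,0.6,0],[-0.09,0.04,0.8,0],[-0.09,0.04,0.8,0],[-0.09,0.04,0.8,0],[-0.09,0.04,0.8,0],[-0.09,0.04,0.8,0],[-0.09,0.04,0.8,0]]]}}

```text
time: 16.8
ee_pos: [0.4272, 0.2001, 0.1837]
tool_rot: [0.994, -0.105, 0.0, -0.0]
wrist_force: [-0.5, 0.3, -1.3]
opening: 0.312
finger_force: 32.0
```

```bash
cat > look.py <<'E'
from runfit import *
g=get_image("side")[:,:,::-1];s=bot.state();p=s["ee_pos"];print("tcp",p*1e3,"op",s["opening"]*93,"F",s["wrist_force"],"T",s["ft_torque"],"t",s["time"])
cv2.imwrite("pics/f%d.png"%(s["time"]*100),g)
z=p[2]-.0997
r0=int(proj("side",[.4415,.197,z])[1])-11
h=np.radians(77.95);y=np.array([np.cos(h),np.sin(h)]);x=np.array([y[1],-y[0]])
box=[275,r0,290,r0+22];W=np.ones((22,15));W[17:,:9]=0
for lev in(200.,240.): run(g,box,W,p[:2],77.95,z,lev=lev,x0s=(-2,),models=(("xy",[0,1]),("xyz",[0,1,3])))
d=p[:2]-[.4415,.197];print("eye-axle in ring axes mm, nominal (add dx,dy):",1e3*d@x+17.4,1e3*d@y)
E
python3 look.py
```

```text
tcp [427.14 200.07 183.66] op 29.27857519384731 F [ 0.57  0.25 -2.01] T [ 0.03 -0.01  0.01] t 16.85
xy [-2.08  0.27] 6.86
xyz [-1.65 -0.32 -0.49] 6.76
xy [-2.36  0.74] 13.2
xyz [-2.46  0.88  0.11] 13.24
eye-axle in ring axes mm, nominal (add dx,dy): 2.7108235040266404 0.0028955318630673847
```

Emit:
{"method": "play_rows", "body": {"moves": [[[-0.04,0.02,0.1,0],[-0.04,0.02,0.2,0],[-0.04,0.02,0.3,0],[-0.04,0.02,0.3,0],[-0.04,0.02,0.3,0]]]}}

```text
time: 17.48
ee_pos: [0.4267, 0.2, 0.1806]
tool_rot: [0.994, -0.105, -0.0, -0.0]
wrist_force: [-0.9, -0.4, -1.7]
opening: 0.318
finger_force: 32.0
```

Emit:
{"method": "play_rows", "body": {"moves": [[[0,0,0.1,0],[0,0,0.2,0],[0,0,0.25,0],[0,0,0.25,0],[0,0,0.25,0]]]}}

```text
time: 18.1
ee_pos: [0.4267, 0.2, 0.1781]
tool_rot: [0.994, -0.105, 0.0, -0.0]
wrist_force: [0.2, 0.4, -2.6]
opening: 0.314
finger_force: 32.0
```

```bash
python3 look.py
```

```text
tcp [426.71 199.97 178.16] op 29.443623592778412 F [ 1.05 -0.69 -1.52] T [0.08 0.03 0.05] t 18.15
xy [-1.61 -0.08] 9.94
xyz [-1.58 -0.17  0.16] 9.82
xy [-1.03 -0.46] 15.98
xyz [-1.3  -0.11  0.32] 15.97
eye-axle in ring axes mm, nominal (add dx,dy): 2.3136645659087414 -0.1828433568140717
```

The ring is round the axle with no contact. I'll probe gently sideways to centre it.

Emit:
{"method": "play_rows", "body": {"moves": [[[0,0.07,0,0],[0,0.14,0,0],[0,0.14,0,0],[0,0.14,0,0]]]}}

```text
time: 18.65
ee_pos: [0.4264, 0.1986, 0.1781]
tool_rot: [0.994, -0.105, -0.0, -0.0]
wrist_force: [-0.4, -0.1, -1.7]
opening: 0.308
finger_force: 32.0
```

Emit:
{"method": "play_rows", "body": {"moves": [[[0,-0.14,0,0],[0,-0.21,0,0],[0,-0.28,0,0],[0,-0.28,0,0],[0,-0.28,0,0]]]}}

```text
time: 19.27
ee_pos: [0.4269, 0.2012, 0.1781]
tool_rot: [0.994, -0.105, -0.0, 0.0]
wrist_force: [-0.4, -0.9, -2.0]
opening: 0.318
finger_force: 32.0
```

Emit:
{"method": "play_rows", "body": {"moves": [[[-0.05,0.14,0,0],[-0.1,0.14,0,0],[-0.1,0.14,0,0],[-0.1,0.14,0,0]]]}}

```text
time: 19.77
ee_pos: [0.4257, 0.2002, 0.1782]
tool_rot: [0.994, -0.105, 0.0, -0.0]
wrist_force: [0.5, -0.1, -1.8]
opening: 0.319
finger_force: 32.0
```

Emit:
{"method": "play_rows", "body": {"moves": [[[-0.04,0,0,0],[-0.08,0,0,0],[-0.08,0,0,0],[-0.08,0,0,0]]]}}

```text
time: 20.27
ee_pos: [0.425, 0.2003, 0.1781]
tool_rot: [0.994, -0.105, 0.0, -0.0]
wrist_force: [0.4, -0.5, -2.3]
opening: 0.318
finger_force: 32.0
```

Emit:
{"method": "play_rows", "body": {"moves": [[[-0.04,0,0,0],[-0.08,0,0,0],[-0.08,0,0,0],[-0.08,0,0,0]]]}}

```text
time: 20.78
ee_pos: [0.4241, 0.2005, 0.1781]
tool_rot: [0.994, -0.105, -0.0, -0.0]
wrist_force: [0.5, 0.1, -2.0]
opening: 0.316
finger_force: 32.0
```

Emit:
{"method": "play_rows", "body": {"moves": [[[-0.04,0,0,0],[-0.08,0,0,0],[-0.08,0,0,0],[-0.08,0,0,0]]]}}

```text
time: 21.28
ee_pos: [0.4235, 0.2007, 0.1782]
tool_rot: [0.994, -0.105, 0.0, -0.0]
wrist_force: [0.6, -0.5, -2.9]
opening: 0.313
finger_force: 32.0
```

```bash
python3 look.py
```

```text
tcp [423.45 200.67 178.18] op 29.366187505487822 F [ 0.39  0.32 -2.02] T [ 0.01 -0.16  0.04] t 21.325
xy [-1.35 -0.57] 15.21
xyz [-1.54 -0.2   0.2 ] 15.24
xy [ 0.25 -0.64] 18.95
xyz [-0.34 -0.54  0.33] 18.83
eye-axle in ring axes mm, nominal (add dx,dy): -1.0151704434944335 -0.17401384654645044
```

Run:
```python
from h import *
np.set_printoptions(precision=3,suppress=True)
for i in range(8):
    get_image("side");s=bot.state();print(s["wrist_force"],s["ft_torque"])
```

```text
[ 0.965 -0.745 -2.49 ] [ 0.011 -0.171  0.035]
[ 0.434  0.541 -1.32 ] [ 0.009 -0.195 -0.009]
[ 0.343 -0.365 -1.901] [ 0.01  -0.205 -0.002]
[ 0.385 -0.637 -2.166] [ 0.023 -0.195  0.039]
[ 1.155  0.144 -1.069] [ 0.001 -0.16   0.029]
[ 0.064  0.321 -1.866] [ 0.083 -0.225 -0.022]
[ 1.338 -0.272 -1.719] [-0.024 -0.208  0.009]
[ 1.564 -0.402 -1.698] [ 0.002 -0.237 -0.014]
```

Emit:
{"method": "play_rows", "body": {"moves": [[[0.08,0,0,0],[0.16,0,0,0],[0.16,0,0,0],[0.16,0,0,0]]]}}

```text
time: 22.22
ee_pos: [0.4249, 0.2003, 0.1781]
tool_rot: [0.994, -0.105, -0.0, 0.0]
wrist_force: [-1.8, 0.2, -2.6]
opening: 0.317
finger_force: 32.0
```

```bash
python3 look.py
python3 - <<'E'
from h import *
np.set_printoptions(precision=3,suppress=True)
for i in range(8):
    get_image("side");s=bot.state();print(s["wrist_force"],s["ft_torque"])
E
```

```text
tcp [424.9  200.34 178.12] op 29.647378988853372 F [ 0.05  0.65 -1.3 ] T [ 0.    0.03 -0.02] t 22.275
xy [-1.36 -0.26] 11.69
xyz [-1.72  0.29  0.3 ] 11.67
xy [-0.35 -0.73] 17.28
xyz [-0.75 -0.57  0.13] 17.07
eye-axle in ring axes mm, nominal (add dx,dy): 0.4659690851527465 -0.20392264888981948
[ 0.253  0.356 -1.722] [-0.013  0.003  0.02 ]
[ 0.089  0.302 -1.931] [0.038 0.058 0.079]
[-0.64  -0.436 -2.311] [ 0.009 -0.012  0.019]
[ 0.039  0.128 -1.686] [ 0.024  0.02  -0.045]
[ 0.361  0.07  -1.423] [ 0.018  0.011 -0.017]
[ 0.724  0.574 -1.754] [ 0.003 -0.018 -0.04 ]
[ 0.768  0.374 -2.301] [0.063 0.06  0.101]
[ 0.65   0.701 -1.915] [0.074 0.024 0.   ]
```

Emit:
{"method": "play_rows", "body": {"moves": [[[0.05,0.1,0,0],[0.05,0.18,0,0],[0.05,0.18,0,0],[0.05,0.18,0,0]]]}}

```text
time: 23.18
ee_pos: [0.425, 0.1984, 0.1781]
tool_rot: [0.994, -0.105, -0.0, 0.0]
wrist_force: [-0.4, 0.1, -2.4]
opening: 0.311
finger_force: 32.0
```

```bash
cat > ft.py <<'E'
from h import *
np.set_printoptions(precision=3,suppress=True)
L=[]
for i in range(8):
    get_image("side");s=bot.state();L.append(np.r_[s["wrist_force"],s["ft_torque"],s["ee_pos"]])
print(np.mean(L,0))
E
python3 ft.py
```

```text
[ 0.194  0.069 -1.723  0.052  0.01  -0.003  0.425  0.198  0.178]
```

Emit:
{"method": "play_rows", "body": {"moves": [[[0,-0.18,0,0],[0,-0.3,0,0],[0,-0.36,0,0],[0,-0.36,0,0],[0,-0.36,0,0]]]}}

```text
time: 24.2
ee_pos: [0.4258, 0.2018, 0.1781]
tool_rot: [0.994, -0.105, -0.0, 0.0]
wrist_force: [0.3, -1.8, -0.8]
opening: 0.314
finger_force: 32.0
```

```bash
python3 ft.py
```

```text
[ 0.047 -1.843 -1.77  -0.579  0.031 -0.016  0.426  0.202  0.178]
```

Emit:
{"method": "play_rows", "body": {"moves": [[[0,0.15,0,0],[0,0.3,0,0],[0,0.4,0,0],[0,0.44,0,0],[0,0.44,0,0],[0,0.44,0,0]]]}}

```text
time: 25.35
ee_pos: [0.4249, 0.1978, 0.1782]
tool_rot: [0.994, -0.105, 0.0, -0.0]
wrist_force: [-0.1, 0.4, -1.4]
opening: 0.317
finger_force: 32.0
```

```bash
python3 ft.py
```

```text
[ 0.108  0.255 -1.982  0.147 -0.037  0.01   0.425  0.198  0.178]
```

Emit:
{"method": "play_rows", "body": {"moves": [[[0,-0.1,0,0],[0,-0.175,0,0],[0,-0.175,0.3,0],[0,-0.175,0.7,0],[0,-0.175,1.1,0],[0,-0.175,1.4,0],[0,-0.175,1.47,0],[0,-0.175,1.47,0],[0,-0.175,1.47,0]]]}}

```text
time: 26.88
ee_pos: [0.4253, 0.1994, 0.1636]
tool_rot: [0.994, -0.105, 0.0, -0.0]
wrist_force: [0.7, -0.7, -1.0]
opening: 0.315
finger_force: 32.0
```

```bash
python3 ft.py; python3 look.py
```

```text
[-0.124  0.127 -2.095  0.04   0.018  0.01   0.425  0.199  0.164]
tcp [425.24 199.41 163.45] op 29.28611247622826 F [ 0.02 -0.09 -1.5 ] T [0.01 0.01 0.03] t 27.325
xy [-2.51  0.09] 31.54
xyz [-2.18 -0.14 -0.55] 31.45
xy [-2.   -0.09] 50.38
xyz [-2.47  0.41  0.06] 50.21
eye-axle in ring axes mm, nominal (add dx,dy): 0.9989606407900666 -1.0413317770606056
```

Emit:
{"method": "play_rows", "body": {"moves": [[[0,0,0.06,0],[0,0,0.06,0],[0,0,0.06,0]]]}}

```text
time: 27.7
ee_pos: [0.4252, 0.1994, 0.1628]
tool_rot: [0.994, -0.105, -0.0, 0.0]
wrist_force: [0.0, -0.2, -1.8]
opening: 0.319
finger_force: 32.0
```

```bash
python3 ft.py
```

```text
[-0.139  0.018 -1.8    0.043  0.021  0.006  0.425  0.199  0.163]
```

Emit:
{"method": "play_rows", "body": {"moves": [[[0,0,0.05,0],[0,0,0.05,0],[0,0,0.05,0]]]}}

```text
time: 28.48
ee_pos: [0.4253, 0.1994, 0.1623]
tool_rot: [0.994, -0.105, -0.0, -0.0]
wrist_force: [-0.1, -0.1, -1.1]
opening: 0.317
finger_force: 32.0
```

```bash
python3 ft.py
```

```text
[-0.146 -0.167 -2.012  0.05   0.024  0.013  0.425  0.199  0.162]
```

Emit:
{"method": "play_rows", "body": {"moves": [[[0,0,0.06,0],[0,0,0.06,0],[0,0,0.06,0]]]}}

```text
time: 29.25
ee_pos: [0.4253, 0.1994, 0.1618]
tool_rot: [0.994, -0.105, 0.0, -0.0]
wrist_force: [0.1, -0.6, -0.9]
opening: 0.313
finger_force: 32.0
```

```bash
python3 ft.py
```

```text
[-0.057  0.109 -0.976  0.049  0.021 -0.003  0.425  0.199  0.162]
```

Emit:
{"method": "play_rows", "body": {"moves": [[[0,0,-0.09,0],[0,0,-0.09,0],[0,0,-0.09,0],[0,0,-0.09,0]]]}}

```text
time: 30.15
ee_pos: [0.4252, 0.1994, 0.1626]
tool_rot: [0.994, -0.105, -0.0, 0.0]
wrist_force: [0.5, 0.8, -2.4]
opening: 0.318
finger_force: 32.0
```

```bash
python3 ft.py; python3 -c "
from plant import bot
s=bot.state();print(s['ee_pos'],s['opening']*93,s['finger_force'])
print(bot.close_job())"
```

```text
[-0.085  0.042 -1.817  0.029  0.017 -0.012  0.425  0.199  0.163]
[0.42524012 0.1993984  0.16263767] 29.173809994564508 31.991440057754517
the job is handed in; nothing more can be done
None
```

The job is handed in at about 30 s: the pliers are still squeezed to their stop and hold the spread ring round the groove, about 0.7 mm above the hub by touch probing. The last wrist readings show no contact with the drive unit, and the ring's centring and levelness there were judged by touch and force, not by a final picture.

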